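Key on the headstock, chuck guard held open

ROBOT

A 7-joint arm with a two-finger parallel gripper is mounted at the origin on the work surface. World frame = base frame: x ahead of the robot, y to its left, z up, the work surface at z = 0. Lengths are in m, angles in rad, forces in N, time in s.
With the tool pointing down it reaches from about 0.35 to 0.9 m from the base axis. Payload 7.2 kg.
Tool frame: the origin (TCP) lies at the very end of the fingers, on their centre line; the grasp point (between the pads) lies 19 mm behind it; z points along the fingers, y is the direction in which the jaws open and shut (so a half turn about z gives the same grasp; the last joint's range is limited). The gripper opens to 88 mm and grips with 3 to 60 N. Pads are 20 mm wide; open, the fingers measure 115 mm over their backs; the gripper's body (75 mm by 178 mm) begins 61 mm behind the grasp point.
Start: joints at [1.276, 0.411, -0.013, 1.596, 0.006, 1.134, -0.082], TCP at [0.141, -0.609, 0.223] pointing down, gripper open.
Joint ranges: [-2.95, 2.95], [-0.29, 1.99], [-1.47, 1.44], [0.14, 2.54], [-1.03, 4.17], [0.13, 1.85], [-2.86, 2.86]. Speed limits (rad/s): [2.39, 2.39, 3.01, 3.01, 3.14, 3.14, 3.14].

INTERFACE

Orientations are given as a unit quaternion [x, y, z, w].
In Python, from bench import monitor, optics, job gives the robot as it stands. The module is installed in compiled form; this text tells all that it offers.
- The arm moves only by the shell command python3 -m inch 'ROWS' [OPENING] [FORCE]. ROWS is JSON, a list of rows, each a list of 4 numbers: the shift along the tool's x, y, z in mm, then the turn about the tool's z in degrees. A call has 1 to 10 rows; each row shifts and turns the pose as measured when the row begins, along the tool's axes as they then stand; what a row does not reach is not made up. A row lasts 1/10 s, in which the tool goes at most 50 mm and 8.59 degrees, less where a joint would pass 70% of its speed; a pose out of reach is approached as far as the arm can. A call with a gripper value outside its range is refused whole. OPENING is the opening, from 0 (shut) to 1 (fully open), set as the call begins (- or left out, the last holds). The fingers move at their own pace and stop on an object; FORCE is the grip in N (left out, the last holds). Time passes only in rows, so rows that do not move let the fingers close. It gives the time, the measured TCP pose, the force and the opening at its end, in the units of the state.
- monitor.get_state(): the state, without advancing time (a new reading comes with each control period).
- optics.snapshot(name): name is "scene" or "top"; returns (picture, depth): 420x560x3 uint8, red, green, blue; 420x560 float32, m along the optical axis (not along the pixel's ray), 0 where there is no reading.
- optics.camera_info(name): a dict with "intrinsics" (3x3 intrinsics, pixels), "R" (3x3) and "t" (3): a world point X has camera coordinates R X + t. Camera axes: x right, y down, z forward; pixel columns grow to the right and rows downward; lengths in m; the calibration is good to about 2 mm. A picture is of the moment at which its call begins. camera_info takes no time and is no camera call.
- job.close_job(): hands the job in, once; it reports no verdict.
The state is a dict: "clock": time; "joint_pos": joint angles; "joint_vel": joint speeds; "joint_efforts": joint torques, N m; "tool_pos": TCP position; "tcp_rot": TCP orientation; "force": force on the tool from outside, world axes, zero at the start; "moment": the same for the moment, N m; "finger_gap": opening from 0.0 (shut) to 1.0 (fully open).
Only numpy, scipy, OpenCV 4.12 (cv2) and the standard library are available. Lean on these libraries where they do the work, as an engineer would, in place of code of your own. Each camera call takes 0.05 s, during which the arm holds its last target.

TASK

I am about to fit a workpiece in the bench lathe: first lay the T-handled chuck key gently and flat in the tool tray on top of the headstock and let go of it, then lift the chuck guard to 50 degrees from shut and hold it there for me. The guard falls shut by itself, so do not let it drop, and finish your program while still holding it steady at 50 degrees. Leave the other things on the bench where they are.

Things in the scene. Friction and masses are not known exactly. Their poses are not given: they have to be found in the camera images.
- lathe: Small metal lathe fixed on the bench. Origin on the bench under the spindle axis (150 mm up), at mid-length of the chuck guard; x to its rear, y along the spindle to the headstock (operator's left), z up. Chip tray x -115..130, y -360..190, 30 mm high. Headstock x -55..55, y 55..165, 210 high; control box before it to x -107, 150 high; carriage y -245..-85, x to -138, 198 high; tailstock beyond.
- tool_tray (a point): Centre of the level, rubber-lined floor of the tool tray on top of the headstock, 204 mm above the bench; axes as the lathe's. Inside it measures 102 mm along x and y; rim 4 mm thick, 6 mm above the floor. The shut guard begins 59 mm to -y and is 17 mm higher than the floor; nothing else near is higher than the rim.
- chuck_key: Steel T-handled chuck key, about 95 g, lying flat on the bench. Origin at mid-length on its underside; x along the shaft to the T-bar, z up. 72 mm along x (-36..36), 78 mm along y. Round shaft 12 mm thick, axis 6 mm up; square 8 mm tip, the last 14 mm at -x. T-bar 7 mm thick at x 27 with 12 mm balls at its ends. It lies level on shaft and balls. Pinch it across the shaft at the origin.
- key_mid (a point): Middle of the chuck key's length, on the axis of its shaft, 6 mm above what it lies on; axes as the key's.
- guard (a joint): Opening angle of the chuck guard in rad: 0 shut (as it starts), growing as its front is lifted up and back; 50 degrees is 0.873; stop at 1.222. No catch or spring: it falls shut from every angle. About 0.3 kg; under 3 N at the handle lifts it. A clear half-round shell 102 mm long (lathe y -51..51), radius 68 mm about the spindle axis when shut, with dark steel edges.
- guard_handle (a point): Middle of the guard's handle: black round bar 10 mm thick, 80 mm long, along the lathe's y, on two posts 36 mm either side of the middle; in front of and above the chuck, 198 mm above the bench when shut. Moves with the guard (axes equal to the lathe's when shut). Free above, in front and below; behind the bar the shell is 25 mm or more away, farther higher up. It may turn in the grip.
- guard_hinge (a point): On the axis of the guard's pivot rod, behind the chuck, at the guard's mid-length: lathe x 78, y 0, z 170 mm; axes as the lathe's. The guard opens by turning about +y here. Shut, the handle's middle is 172.4 mm before (-x) and 28.1 mm above this point (radius 174.7 mm); at 50 degrees 89 mm before and 150 mm above.
- spanner: Steel open-ended spanner 130 mm long lying near the key; not part of the job.
- workpiece: Stepped round steel workpiece 32 mm across and 66 mm tall, standing on end near the key; not part of the job.
- caliper: Digital caliper 200 mm long lying in front of the lathe's bed, to the right; not part of the job.
- carton: Closed cardboard carton 120 x 90 x 70 mm, far left; not part of the job.
- oil_bottle: White bottle 56 mm across, 150 mm tall, left of and behind the lathe; not part of the job.
- parts_bin: Small open blue parts bin with bolts, 160 x 100 x 75 mm, far left; not part of the job.
Things that resemble listed ones, but are neither listed nor needed, are in the scene too. What is shaped like the chuck_key but green or pink is not meant.

How it is judged:
On the way:
1. the chuck key lies flat in the headstock's tool tray, let go and at rest, the guard still shut (x of key_mid in the frame of tool_tray between -0.035 and 0.035 m and y of key_mid in the frame of tool_tray between -0.035 and 0.035 m and z of key_mid in the frame of tool_tray between 0.003 and 0.0085 m and angle between the z axis of chuck_key and the z axis of tool_tray, either way round below 0.06 rad and contact force between the fingers and chuck_key below 0.05 N and linear speed of chuck_key below 0.03 m/s and value of joint guard below 0.12 rad), for 0.3 s.
At the end, for the whole second after the job is handed in: Key flat in the tray (middle within 35 mm of the tray's each way, 3 to 8.5 mm above its floor, level to 0.06 rad), at rest, untouched by fingers and guard; guard at 50 +- 5 degrees, still (under 0.1 rad/s), carried by the fingers (over 0.25 N) (x of key_mid in the frame of tool_tray between -0.035 and 0.035 m and y of key_mid in the frame of tool_tray between -0.035 and 0.035 m and z of key_mid in the frame of tool_tray between 0.003 and 0.0085 m and angle between the z axis of chuck_key and the z axis of tool_tray, either way round below 0.06 rad and contact force between the fingers and chuck_key below 0.05 N and linear speed of chuck_key below 0.03 m/s and value of joint guard between 0.785 and 0.96 rad and velocity of joint guard between -0.1 and 0.1 rad/s and contact force between the fingers and guard above 0.25 N and contact force between chuck_key and guard below 0.05 N); the arm keeps its last pose, push and grip.
It fails at once if the guard is let fall (closing faster than 2.5 rad/s) (velocity of joint guard below -2.5 rad/s).
It fails at once if the key is dropped (over 0.6 m/s untouched by the fingers) (linear speed of chuck_key above 0.6 m/s and contact force between the fingers and chuck_key below 0.01 N).
It fails at once if another thing on the bench is moved by more than 30 mm (distance of any of spanner, workpiece, caliper, carton, oil_bottle, parts_bin from where it was at the start of the episode above 0.03 m).
It also fails if it takes over 56 s, if anything falls off the work surface, if the arm or the gripper's body presses on something with over 40 N, if the wrist force passes 120 N, or if a joint passes its speed limit or range.

## Working session

There is one attempt and no reset: what is moved stays moved. The work goes in short steps, Python scripts to look and compute and a shell command to move; the robot and the scene stay as the last step left them, time stands still between calls to the robot, and variables do not carry over. Pictures are saved under pics/ and viewed, and the job is handed in when it is done.

```bash
mkdir -p pics; ls; cat > h.py <<'E'
import numpy as np, cv2
from bench import monitor, optics, job
from scipy.spatial.transform import Rotation as Ro
def snap(n):
    p,d=optics.snapshot(n); np.savez(f'{n}.npz',p=p,d=d); return p,d
def world(n,u,v,z=None,d=None):
    c=optics.camera_info(n);K=np.array(c['intrinsics']);R=np.array(c['R']);t=np.array(c['t'])
    r=np.stack([(np.asarray(u,float)-K[0,2])/K[0,0],(np.asarray(v,float)-K[1,2])/K[1,1],np.ones_like(np.asarray(u,float))],-1)
    if d is not None: return (r*np.asarray(d)[...,None]-t)@R
    o=-R.T@t; w=r@R; s=(z-o[2])/w[...,2]; return o+w*s[...,None]
def proj(n,X):
    c=optics.camera_info(n);q=np.array(c['R'])@np.asarray(X)+np.array(c['t']);q=np.array(c['intrinsics'])@q;return q[:2]/q[2]
def save(name,p,crop=None,k=1):
    if crop: u0,v0,u1,v1=crop; p=p[v0:v1,u0:u1]
    cv2.imwrite(f'pics/{name}.png',cv2.resize(p[:,:,::-1],None,fx=k,fy=k,interpolation=cv2.INTER_CUBIC))
def st():
    s=monitor.get_state(); print(s['clock'],np.round(s['tool_pos'],4),np.round(Ro.from_quat(s['tcp_rot']).as_matrix(),3).tolist(),np.round(s['force'],2),round(s['finger_gap'],3),np.round(s['joint_pos'],3)); return s
E
python3 - <<'E'
from h import *
for n in('scene','top'):
    p,d=snap(n);save(n+'0',p,k=1.4)
    c=optics.camera_info(n);print(n,c)
st()
E
```

```text
pics
scene {'intrinsics': array([[446.49832764,   0.        , 275.47416904],
       [  0.        , 446.49832764, 206.48785329],
       [  0.        ,   0.        ,   1.        ]]), 'R': array([[ 0.08025253,  0.99675723,  0.00587918],
       [ 0.55923267, -0.04014182, -0.82803832],
       [-0.82511718,  0.06974   , -0.56064069]]), 't': array([-0.17294805, -0.15378879,  1.72114223])}
top {'intrinsics': array([[419.49684242,   0.        , 276.77851335],
       [  0.        , 419.49684242, 205.94804871],
       [  0.        ,   0.        ,   1.        ]]), 'R': array([[-0.02574131, -0.99923761,  0.02935265],
       [-0.98345089,  0.02004528, -0.18006261],
       [ 0.17933695, -0.03350194, -0.98321711]]), 't': array([0.10979945, 0.54402807, 1.16403268])}
0.1 [ 0.1404 -0.6086  0.2219] [[0.974, 0.225, -0.0], [0.225, -0.974, 0.001], [-0.0, -0.001, -1.0]] [-0.59 -0.05 -0.77] 1.0 [ 1.276  0.412 -0.013  1.597  0.006  1.134 -0.082]
```

View pics/scene0.png

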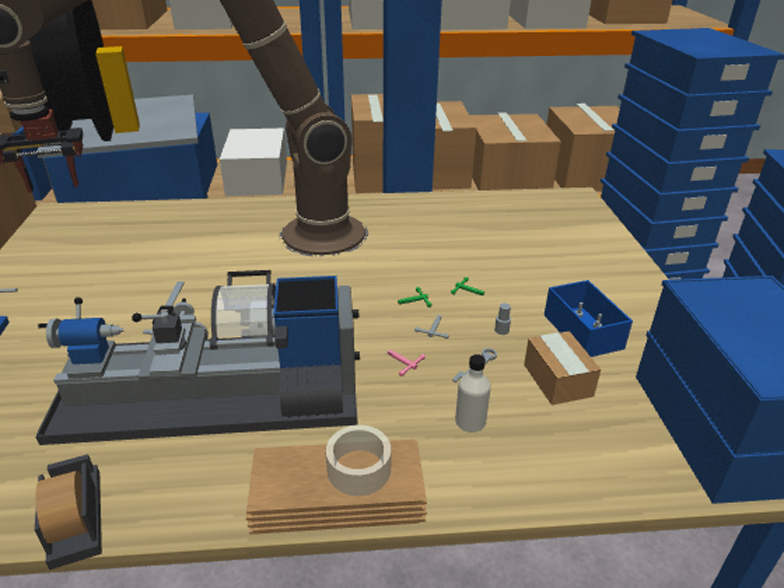

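View pics/top0.png

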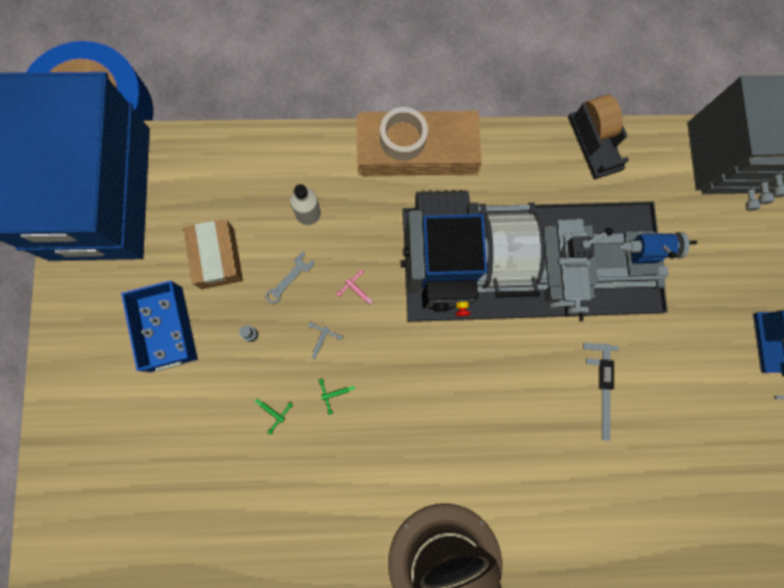

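The scene shows four T-keys. In the top picture (shown at 1.4x) they are grey (323,337), green (335,395), green (275,413) and pink (355,288), with the grey spanner at (290,278). I choose the grey one at about raw (231,241). Next is a close crop to check it.

```bash
python3 - <<'E'
from h import *
p=np.load('top.npz')['p'];d=np.load('top.npz')['d']
save('key',p,(205,220,265,265),10)
save('head',p,(280,130,400,240),6)
s=np.load('scene.npz')['p'];save('skey',s,(280,210,350,260),9)
g=p.astype(int)
for (u,v) in [(231,241),(325,175),(325,205),(350,175)]:
    print(u,v,d[v,u],world('top',u,v,d=d[v,u]))
E
```

```text
231 241 1.2321041 [0.45227273 0.23294726 0.00532298]
325 175 1.0699378 [ 0.59543819 -0.02251576  0.205075  ]
325 205 1.1149386 [ 0.52822583 -0.02766056  0.14722197]
350 175 1.0574592 [ 0.59070967 -0.08361737  0.21898608]
```

View pics/key.png

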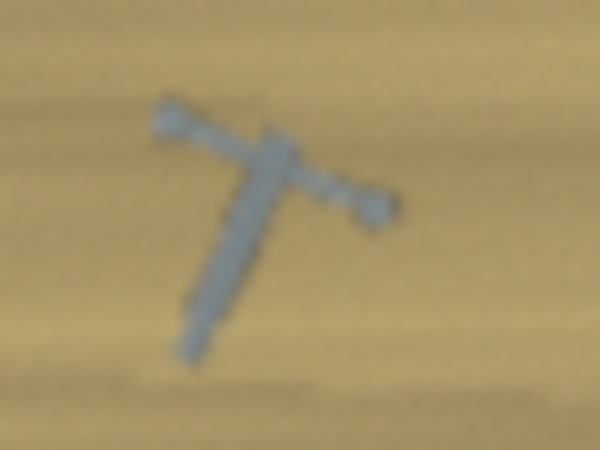

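View pics/head.png

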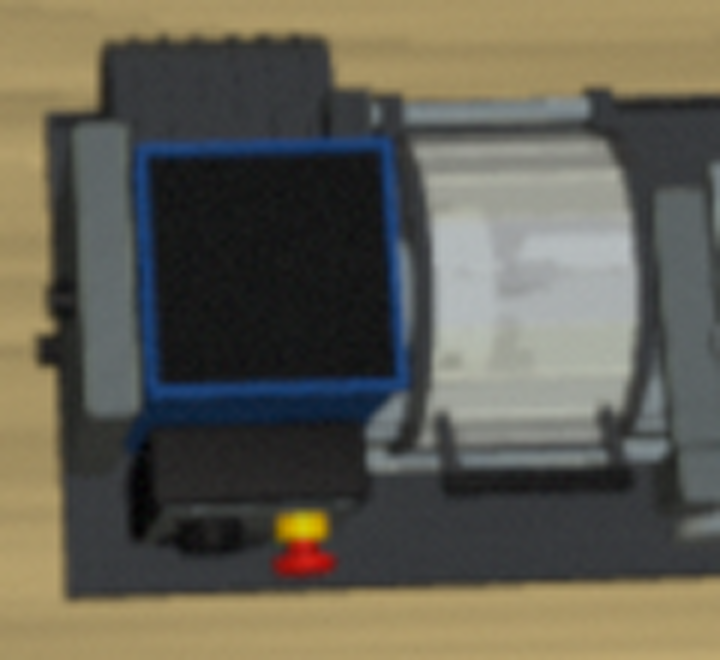

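View pics/skey.png

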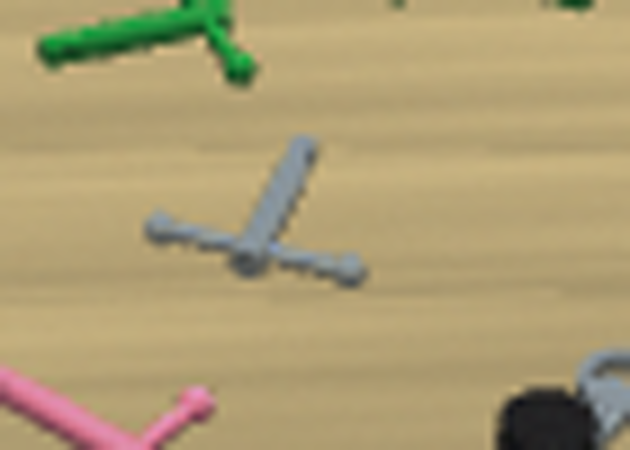

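The crop shows a plain grey steel T-key. Its tip is at raw (223.5,255.3), its head end at (232.5,233.5), and its balls at (221.5,231.2) and (242.2,240.3). The tray's outer rim corners and the handle bar are also clear in the headstock crop.

```bash
python3 - <<'E'
from h import *
W=lambda u,v,z:world('top',u,v,z)
tip=W(223.4,255.6,.006);hd=W(232.7,233.3,.006);b1=W(221.5,231.2,.006);b2=W(242.2,240.3,.006)
print('key',tip,hd,np.linalg.norm(tip-hd),'balls',np.linalg.norm(b1-b2),b1,b2)
bx=(b1+b2)/2; 
ax=hd-tip;yaw=np.degrees(np.arctan2(ax[1],ax[0]));bb=b1-b2;print('yaw',yaw,np.degrees(np.arctan2(bb[1],bb[0]))-90,'mid',(tip+hd)/2,'from bar',bx-.027*ax/np.linalg.norm(ax))
c=[W(280+x/6-.5,130+y/6-.5,.210) for x,y in((137,147),(392,138),(408,388),(148,397))]
c=np.array(c);print(c,np.mean(c,0));
for i in range(4):print(np.linalg.norm(c[i]-c[i-1]))
e=c[0]-c[1]+c[3]-c[2];print('lathe y yaw',np.degrees(np.arctan2(e[1],e[0]))-90)
e=c[0]-c[3]+c[1]-c[2];print('lathe x yaw',np.degrees(np.arctan2(e[1],e[0])))
h=[W(280+x/6-.5,130+y/6-.5,.198) for x,y in((443,482),(632,478))];h=np.array(h);print('handle',h,h.mean(0),np.linalg.norm(h[0]-h[1]),np.degrees(np.arctan2(*(h[0]-h[1])[1::-1]))-90)
p=[W(280+x/6-.5,130+y/6-.5,.030) for x,y in((70,598),)];print('tray corner -115,190',p)
d=np.load('top.npz')['d'];print([d[int(130+480/6),int(280+x/6)] for x in (480,540,600)],[world('top',280+x/6,210,d=d[210,int(280+x/6)]) for x in (480,540,600)])
E
```

```text
key [0.41008079 0.25524959 0.006     ] [0.47480406 0.227763   0.006     ] 0.07031794932978383 balls 0.06681153813485204 [0.48175459 0.26061861 0.006     ] [0.45351436 0.20006886 0.006     ]
yaw -23.009892459028382 -25.004210791008163 mid [0.44244243 0.2415063  0.006     ] from bar [0.44278266 0.24089777 0.006     ]
[[ 0.65054496  0.03387324  0.21      ]
 [ 0.65274072 -0.07564251  0.21      ]
 [ 0.54337762 -0.07637284  0.21      ]
 [ 0.54166785  0.03325913  0.21      ]] [ 0.59708279 -0.02122074  0.21      ]
0.10887884210798492
0.10953775792003412
0.10936554027285618
0.10964529980272894
lathe y yaw 1.020984769814163
lathe x yaw 0.3529608614319129
handle [[ 0.5050556  -0.09144723  0.198     ]
 [ 0.50510975 -0.17202814  0.198     ]] [ 0.50508268 -0.13173769  0.198     ] 0.08058093116048123 0.038508542318950845
tray corner -115,190 [array([0.48025039, 0.05655884, 0.03      ])]
[np.float32(1.0593325), np.float32(1.0619644), np.float32(1.0645301)] [array([ 0.50360216, -0.10747115,  0.2020054 ]), array([ 0.50338407, -0.13337644,  0.20017148]), array([ 0.50315193, -0.15938864,  0.19840594])]
```

Measured: key_mid is at about (0.4425, 0.241) with yaw −24°. The tray is at (0.597, −0.021), the lathe's yaw is about 0.5°, and the handle is at (0.504, −0.132). The ball spacing of 66.8 mm, key length of 70 mm, tray width of 109.5 mm and handle length of 80.6 mm all match the given sizes. The helper below works out row values for me to type.

```bash
cat >> h.py <<'E'
def plan(P,a,n):
    "rows (tool axes) to go straight to TCP P with tool-x heading a deg in n rows, tool down"
    s=monitor.get_state();R=Ro.from_quat(s['tcp_rot']).as_matrix();p=np.array(s['tool_pos'])
    a0=np.degrees(np.arctan2(R[1,0],R[0,0])); da=((a-a0)+180)%360-180 
    print('now',s['clock'],np.round(p,4),'a',round(a0,2),'tilt',np.round(R[:,2],4),'gap',round(s['finger_gap'],3),'F',np.round(s['force'],2))
    step=(np.array(P)-p)/n*1000; rows=[]
    for i in range(n):
        R_=R0=Ro.from_euler('z',-da/n*i,degrees=True).as_matrix()
        rows.append(np.round(np.append((R@R_).T@step,-da/n),1).tolist())
    print(rows)
E
python3 -c "
from h import *
plan([.42,-.25,.31],84,10)"
```

```text
now 0.1 [ 0.1404 -0.6086  0.2219] a 13.0 tilt [-4.0e-04  1.4e-03 -1.0e+00] gap 1.0 F [-0.59 -0.05 -0.77]
[[35.3, -28.7, -8.8, -7.1], [38.6, -24.1, -8.8, -7.1], [41.3, -19.1, -8.8, -7.1], [43.3, -13.9, -8.8, -7.1], [44.7, -8.4, -8.8, -7.1], [45.4, -2.8, -8.8, -7.1], [45.4, 2.8, -8.8, -7.1], [44.7, 8.4, -8.8, -7.1], [43.3, 13.9, -8.8, -7.1], [41.3, 19.1, -8.8, -7.1]]
```

```bash
python3 -m inch '[[35,-29,-9,-7],[38,-24,-9,-7],[41,-19,-9,-7],[43,-14,-9,-7],[45,-8,-9,-7],[45,-3,-9,-7],[45,3,-9,-7],[45,8,-9,-7],[43,14,-9,-7],[41,19,-9,-7]]' 0.5 20
python3 -c "
from h import *
plan([.44,.235,.20],156,10)"
```

```text
clock: 1.1
tool_pos: [0.4179, -0.2389, 0.3098]
tcp_rot: [0.737, 0.675, -0.001, -0.005]
force: [0.1, -1.6, 0.8]
finger_gap: 0.502
now 1.1 [ 0.4179 -0.2389  0.3098] a 84.96 tilt [-0.0084  0.0054 -1.    ] gap 0.502 F [ 0.13 -1.64  0.82]
[[47.4, -1.9, 11.2, -7.1], [47.2, 4.0, 11.2, -7.1], [46.4, 9.8, 11.2, -7.1], [44.8, 15.5, 11.2, -7.1], [42.5, 20.9, 11.2, -7.1], [39.6, 26.0, 11.2, -7.1], [36.1, 30.7, 11.2, -7.1], [32.0, 34.9, 11.2, -7.1], [27.5, 38.6, 11.2, -7.1], [22.5, 41.7, 11.2, -7.1]]
```

```bash
python3 -m inch '[[46,-2,10,-7],[46,4,10,-7],[45,10,11,-7],[44,15,11,-7],[42,21,11,-7],[40,26,11,-7],[36,31,11,-7],[32,35,11,-7],[27,38,11,-7],[22,41,11,-7]]'
python3 -c "
from h import *
plan([.4425,.241,.05],156,5)
p,d=snap('top');save('top1',p,(190,200,300,290),7)"
```

```text
clock: 2.1
tool_pos: [0.4349, 0.244, 0.2022]
tcp_rot: [0.193, 0.981, 0.001, -0.0]
force: [0.7, 0.1, -0.2]
finger_gap: 0.503
now 2.1 [0.4349 0.244  0.2022] a 157.78 tilt [ 0.      0.0022 -1.    ] gap 0.503 F [ 0.71  0.12 -0.16]
[[-1.7, -0.0, 30.4, 0.4], [-1.7, -0.0, 30.4, 0.4], [-1.7, -0.0, 30.4, 0.4], [-1.7, -0.0, 30.4, 0.4], [-1.7, 0.0, 30.4, 0.4]]
```

View pics/top1.png

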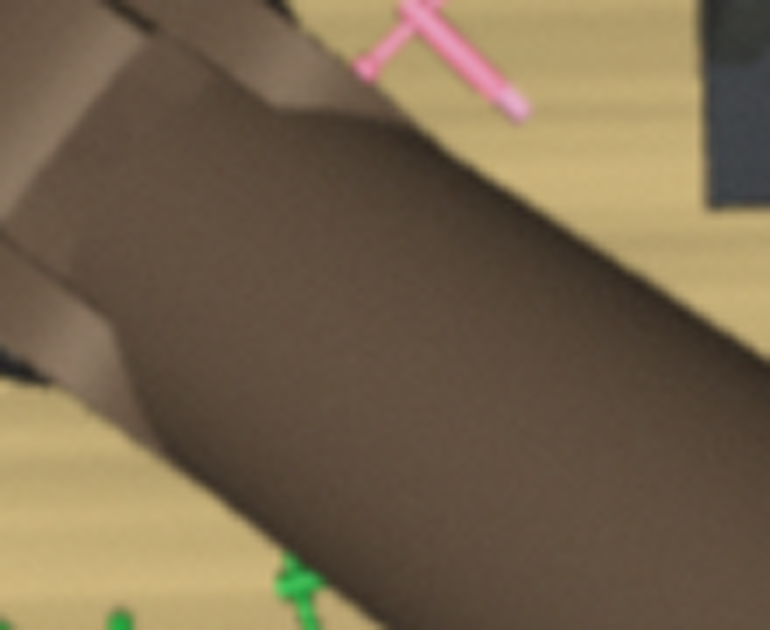

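The top view is blocked by the arm, so only the pink key at (390,45) and a green one at (300,580) show. I'll descend and check from the scene camera.

```bash
python3 -m inch '[[-2,0,30,0.4],[-2,0,30,0.4],[-2,0,30,0.4],[-2,0,30,0.4],[-1,0,25,0.3],[0,0,0,0]]'
python3 -c "
from h import *
plan([.4425,.241,.003],156,3)
p,d=snap('scene');save('sc1',p,(270,190,350,260),9)"
```

```text
clock: 2.75
tool_pos: [0.4381, 0.2546, 0.0495]
tcp_rot: [0.198, 0.98, 0.004, -0.004]
force: [-0.4, 0.3, 0.6]
finger_gap: 0.499
now 2.75 [0.4381 0.2546 0.0495] a 157.15 tilt [-0.0062  0.0101 -0.9999] gap 0.499 F [-0.41  0.32  0.56]
[[-3.3, -3.7, 15.5, 0.4], [-3.3, -3.7, 15.5, 0.4], [-3.3, -3.7, 15.5, 0.4]]
```

View pics/sc1.png

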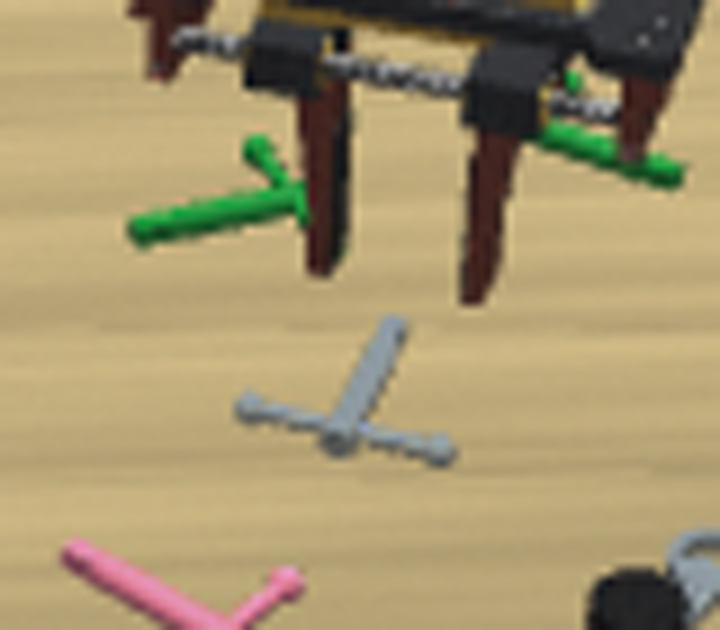

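The scene view shows the open fingers (320,270 and 475,300) above the grey key (340,400), with the TCP about 14 mm off to +y. I'll correct that in small rows.

```bash
python3 -m inch '[[-5,-5,6,0.4],[-4,-4,6,0.4],[-1,-2,6,0.4],[0,0,0,0]]'
python3 -c "
from h import *
plan([.4425,.241,.003],156,3)"
```

```text
clock: 3.2
tool_pos: [0.4463, 0.2406, 0.0353]
tcp_rot: [0.21, 0.978, 0.006, -0.001]
force: [-0.2, 1.2, 0.5]
finger_gap: 0.5
now 3.2 [0.4463 0.2406 0.0353] a 155.77 tilt [ 3.000e-04  1.270e-02 -9.999e-01] gap 0.5 F [-0.23  1.24  0.51]
[[1.1, -0.5, 10.8, -0.1], [1.1, -0.5, 10.8, -0.1], [1.1, -0.5, 10.8, -0.1]]
```

```bash
python3 -m inch '[[1,-1,10,0],[1,0,10,0],[1,0,6,0],[0,0,0,0]]'
python3 -c "
from h import *
plan([.4425,.241,.003],156,2)"
```

```text
clock: 3.6
tool_pos: [0.4433, 0.2414, 0.0078]
tcp_rot: [0.21, 0.978, 0.007, -0.001]
force: [0.4, -0.1, -0.1]
finger_gap: 0.503
now 3.6 [0.4433 0.2414 0.0078] a 155.74 tilt [ 0.0018  0.0133 -0.9999] gap 0.503 F [ 0.42 -0.14 -0.1 ]
[[0.3, -0.4, 2.4, -0.1], [0.3, -0.4, 2.4, -0.1]]
```

```bash
python3 -m inch '[[0,0,2.5,0],[0,0,2,0],[0,0,0,0]]'
python3 -m inch '[[0,0,0,0],[0,0,0,0],[0,0,0,0],[0,0,0,0],[0,0,0,0],[0,0,0,0]]' 0 20
python3 -c "
from h import *
plan([.4425,.241,.003],156,2)
p,d=snap('scene');save('sc2',p,(270,190,350,260),9)"
```

```text
clock: 3.9
tool_pos: [0.443, 0.2421, 0.0027]
tcp_rot: [0.21, 0.978, 0.007, -0.001]
force: [0.6, 0.4, -0.0]
finger_gap: 0.499
clock: 4.5
tool_pos: [0.4435, 0.2424, 0.0033]
tcp_rot: [0.21, 0.978, 0.007, -0.0]
force: [-0.9, -0.5, -0.1]
finger_gap: 0.135
now 4.5 [0.4435 0.2424 0.0033] a 155.79 tilt [ 0.0023  0.014  -0.9999] gap 0.135 F [-0.86 -0.48 -0.13]
[[0.2, -0.8, 0.1, -0.1], [0.2, -0.8, 0.1, -0.1]]
```

View pics/sc2.png

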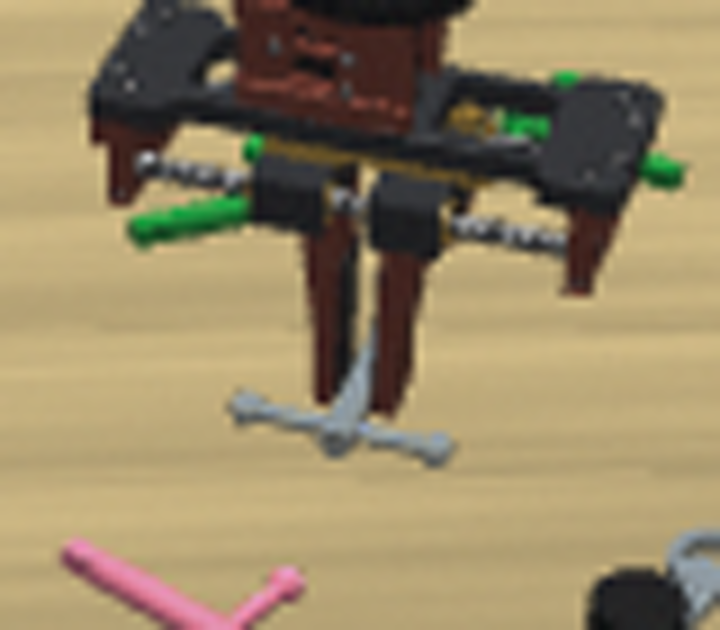

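The gap of 0.135 (11.9 mm) equals the shaft thickness, and the picture shows the shaft between the fingers at (355,400). Lifting now.

```bash
python3 -m inch '[[0,0,-10,0],[0,0,-20,0],[0,0,-35,0],[0,0,-40,0],[0,0,-40,0],[0,0,-40,0],[0,0,-40,0],[0,0,-40,0],[0,0,-20,0],[0,0,0,0]]' 0 30
python3 -c "
from h import *
plan([.597,-.021,.29],90,9)
p,d=snap('scene');save('sc3',p,(230,60,370,180),6)"
```

```text
clock: 5.55
tool_pos: [0.4387, 0.2386, 0.3035]
tcp_rot: [0.207, 0.978, 0.006, -0.002]
force: [0.4, 0.2, -2.6]
finger_gap: 0.129
now 5.55 [0.4387 0.2386 0.3035] a 156.14 tilt [-0.0023  0.0118 -0.9999] gap 0.129 F [ 0.42  0.15 -2.63]
[[-27.8, -19.3, 1.1, 7.3], [-30.0, -15.6, 1.1, 7.3], [-31.7, -11.6, 1.1, 7.3], [-33.0, -7.4, 1.1, 7.3], [-33.7, -3.2, 1.1, 7.3], [-33.8, 1.2, 1.1, 7.3], [-33.4, 5.5, 1.1, 7.3], [-32.4, 9.7, 1.1, 7.3], [-30.9, 13.8, 1.1, 7.3]]
```

View pics/sc3.png

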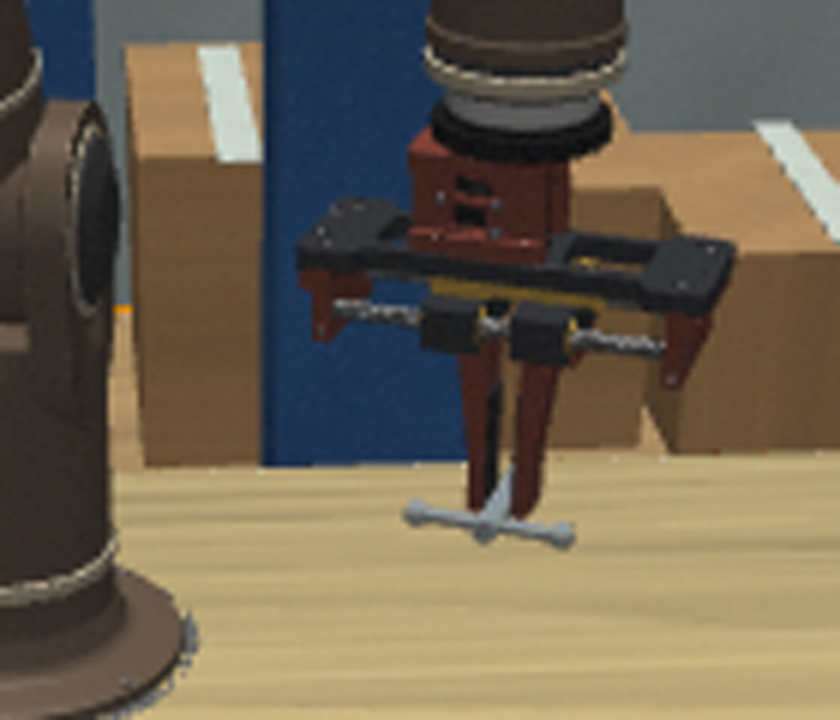

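The key is held level with its T-bar at (490,525). Now I'll move it over the tray.

```bash
python3 -m inch '[[-28,-19,1,7.3],[-30,-16,1,7.3],[-32,-12,1,7.3],[-33,-7,1,7.3],[-34,-3,1,7.3],[-34,1,1,7.3],[-33,5,1,7.3],[-32,10,1,7.3],[-25,11,1,7.3],[0,0,0,0]]'
python3 -c "
from h import *
plan([.597,-.021,.26],90,2)
p,d=snap('scene');save('sc4',p,(130,80,290,230),5)"
```

```text
clock: 6.6
tool_pos: [0.5866, -0.0282, 0.2711]
tcp_rot: [0.718, 0.696, -0.008, -0.013]
force: [0.5, 0.0, -1.5]
finger_gap: 0.128
now 6.6 [ 0.5866 -0.0282  0.2711] a 88.18 tilt [-0.0283  0.0076 -0.9996] gap 0.128 F [ 0.49  0.02 -1.49]
[[3.7, 5.2, 5.4, -0.9], [3.6, 5.3, 5.4, -0.9]]
```

View pics/sc4.png

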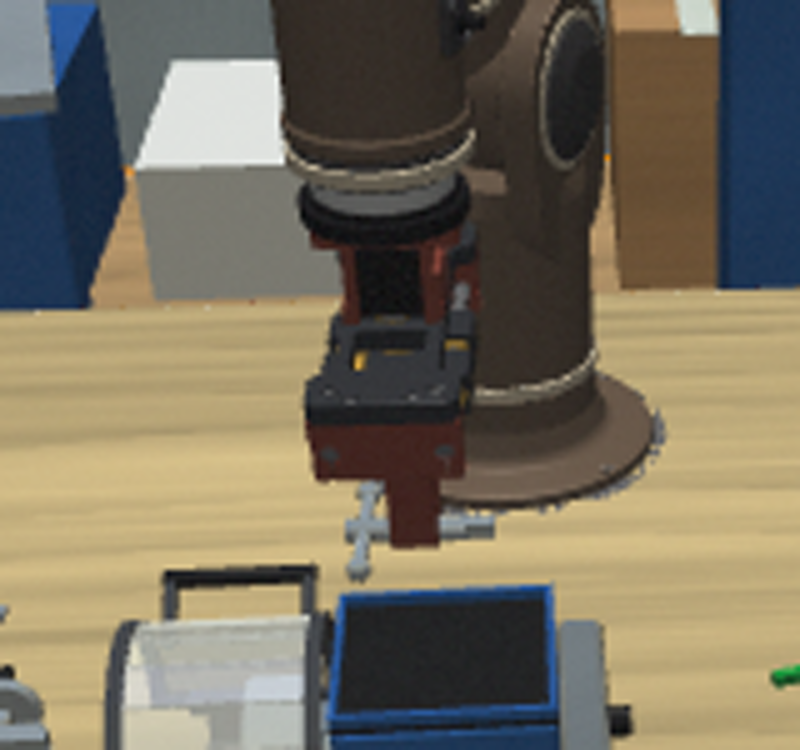

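The key hangs above the tray with its T-bar at (365,530) towards the guard; the tray floor is at (445,650). I'll centre it, then lower.

```bash
python3 -m inch '[[4,5,5,-0.9],[4,5,5,-0.9],[0,0,5,0],[0,0,0,0]]'
python3 -c "
from h import *
plan([.597,-.021,.2073],90,4)"
```

```text
clock: 7.05
tool_pos: [0.5936, -0.0125, 0.2521]
tcp_rot: [0.7, 0.714, -0.008, -0.016]
force: [-0.2, -0.7, -1.8]
finger_gap: 0.133
now 7.05 [ 0.5936 -0.0125  0.2521] a 91.08 tilt [-0.0336  0.0107 -0.9994] gap 0.133 F [-0.25 -0.73 -1.85]
[[-2.3, 1.2, 11.1, 0.3], [-2.3, 1.2, 11.1, 0.3], [-2.3, 1.2, 11.1, 0.3], [-2.3, 1.2, 11.1, 0.3]]
```

```bash
python3 -m inch '[[-3,1,8,0.3],[-3,1,8,0.3],[-1,1,7,0],[0,0,5,0],[0,0,0,0],[0,0,0,0]]'
python3 -c "
from h import *
plan([.597,-.021,.2083],90,4)"
```

```text
clock: 7.65
tool_pos: [0.5954, -0.0192, 0.2213]
tcp_rot: [0.704, 0.71, -0.008, -0.016]
force: [0.5, 0.3, -1.2]
finger_gap: 0.125
now 7.65 [ 0.5954 -0.0192  0.2213] a 90.51 tilt [-0.0338  0.0104 -0.9994] gap 0.125 F [ 0.5   0.26 -1.2 ]
[[-0.5, 0.5, 3.2, 0.1], [-0.5, 0.5, 3.2, 0.1], [-0.5, 0.5, 3.2, 0.1], [-0.5, 0.5, 3.2, 0.1]]
```

```bash
python3 -m inch '[[0,0.5,3,0],[0,0.5,3,0],[0,0,3,0],[0,0,2,0],[0,0,0,0],[0,0,0,0]]'
python3 -c "
from h import *
plan([.597,-.021,.2073],90,2)
p,d=snap('scene');save('sc5',p,(180,150,260,240),8)
p,d=snap('top');save('tp5',p,(280,130,400,240),6)"
```

```text
clock: 8.25
tool_pos: [0.5965, -0.0189, 0.2101]
tcp_rot: [0.704, 0.71, -0.008, -0.015]
force: [0.5, 0.1, -1.4]
finger_gap: 0.129
now 8.25 [ 0.5965 -0.0189  0.2101] a 90.52 tilt [-0.0326  0.0103 -0.9994] gap 0.129 F [ 0.48  0.1  -1.37]
[[-1.1, 0.3, 1.4, 0.3], [-1.1, 0.3, 1.4, 0.3]]
```

View pics/sc5.png

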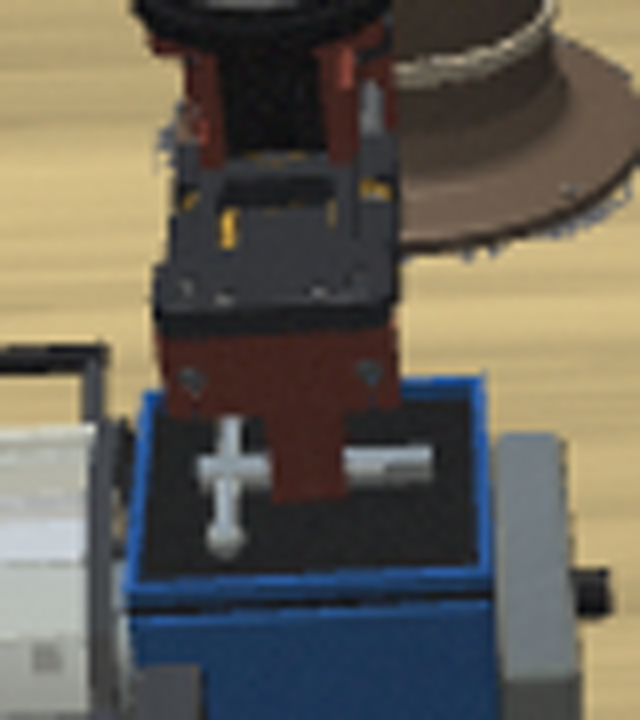

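The key is well inside the tray (shaft at y=465, T at x=228), about 2–3 mm above the floor. I'll lower until there is contact, then release partway. The jaws need only a small opening.

```bash
python3 -m inch '[[0,0,1.5,0],[0,0,1,0],[0,0,1,0],[0,0,0,0]]'
python3 -c "
from h import *
st()"
```

```text
clock: 8.75
tool_pos: [0.5967, -0.0186, 0.2077]
tcp_rot: [0.704, 0.71, -0.007, -0.015]
force: [-2.1, -0.7, 1.1]
finger_gap: 0.128
8.75 [ 0.5967 -0.0186  0.2077] [[-0.009, 0.999, -0.031], [1.0, 0.009, 0.01], [0.01, -0.031, -0.999]] [-2.06 -0.66  1.12] 0.128 [ 0.386  0.463 -0.595  1.627  0.26   1.165 -0.261]
```

Contact: Fz went from −1.4 N to +1.1 N at TCP z 0.2077, as predicted. Opening gently.

```bash
python3 -m inch '[[0,0,0,0],[0,0,0,0]]' 0.15 3; python3 -m inch '[[0,0,0,0],[0,0,0,0],[0,0,0,0],[0,0,0,0],[0,0,0,0],[0,0,0,0]]' 0.3
python3 -m inch '[[0,0,-4,0],[0,0,-10,0],[0,0,-15,0],[0,0,-25,0],[0,0,-25,0],[0,0,-10,0],[0,0,0,0]]'
python3 -c "
from h import *
st()
p,d=snap('scene');save('sc6',p,(150,150,270,240),6)"
```

```text
clock: 8.95
tool_pos: [0.5969, -0.0187, 0.2077]
tcp_rot: [0.704, 0.71, -0.007, -0.014]
force: [-0.2, -0.7, 0.8]
finger_gap: 0.147
clock: 9.55
tool_pos: [0.597, -0.0188, 0.2074]
tcp_rot: [0.704, 0.71, -0.007, -0.014]
force: [-0.3, -0.1, 0.7]
finger_gap: 0.299
clock: 10.25
tool_pos: [0.5999, -0.0195, 0.3027]
tcp_rot: [0.704, 0.71, -0.007, -0.014]
force: [0.2, -0.5, -0.4]
finger_gap: 0.301
10.25 [ 0.5999 -0.0195  0.3027] [[-0.009, 1.0, -0.03], [1.0, 0.01, 0.011], [0.011, -0.03, -1.0]] [ 0.15 -0.47 -0.35] 0.301 [ 0.395  0.399 -0.61   1.489  0.214  1.352 -0.221]
```

View pics/sc6.png

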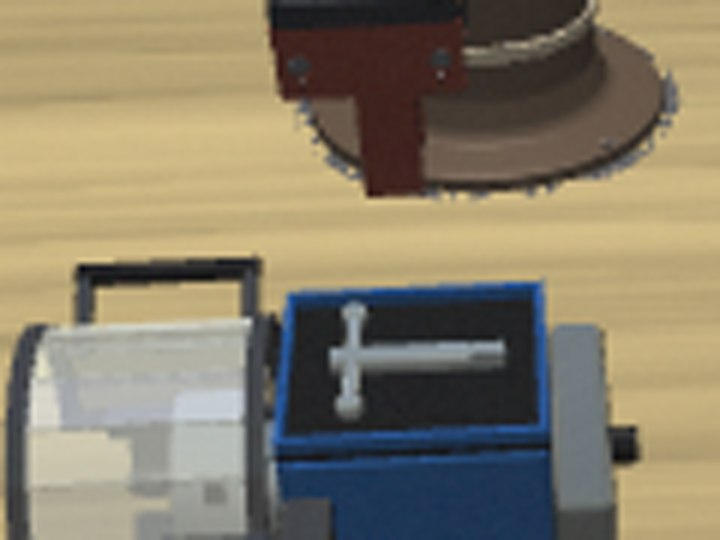

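The key lies flat and free, centred in the tray (shaft 335–505, y 355) with the guard shut. Next is the handle.

```bash
python3 -c "
from h import *
plan([.504,-.132,.29],90.3,6)"
```

```text
now 10.3 [ 0.5997 -0.0195  0.302 ] a 90.54 tilt [-0.0305  0.0106 -0.9995] gap 0.296 F [-0.68 -0.28  0.09]
[[-18.6, -16.1, 2.3, 0.0], [-18.6, -16.0, 2.3, 0.0], [-18.6, -16.0, 2.3, 0.0], [-18.7, -16.0, 2.3, 0.0], [-18.7, -16.0, 2.3, 0.0], [-18.7, -16.0, 2.3, 0.0]]
```

```bash
python3 -m inch '[[-18,-16,2,0],[-18,-16,2,0],[-18,-16,2,0],[-18,-16,2,0],[-18,-16,2,0],[-10,-10,2,0],[0,0,0,0]]' 0.3
python3 -c "
from h import *
plan([.504,-.132,.24],90.3,4)"
```

```text
clock: 11.0
tool_pos: [0.5034, -0.1226, 0.2826]
tcp_rot: [0.703, 0.711, -0.01, -0.02]
force: [0.2, -0.5, 0.2]
finger_gap: 0.301
now 11.0 [ 0.5034 -0.1226  0.2826] a 90.66 tilt [-0.0419  0.0137 -0.999 ] gap 0.301 F [ 0.18 -0.49  0.25]
[[-2.5, 0.6, 10.6, 0.1], [-2.5, 0.6, 10.6, 0.1], [-2.5, 0.6, 10.6, 0.1], [-2.5, 0.6, 10.6, 0.1]]
```

```bash
python3 -m inch '[[-3,1,10,0],[-3,1,10,0],[-2,0,10,0],[0,0,8,0],[0,0,0,0]]'
python3 -c "
from h import *
plan([.504,-.132,.21],90.3,4)
p,d=snap('scene');save('sc7',p,(130,130,250,230),6)
p,d=snap('top');save('tp7',p,(310,150,420,240),7)"
```

```text
clock: 11.5
tool_pos: [0.5054, -0.1271, 0.2394]
tcp_rot: [0.701, 0.713, -0.009, -0.021]
force: [0.7, 0.0, 0.7]
finger_gap: 0.297
now 11.5 [ 0.5054 -0.1271  0.2394] a 90.9 tilt [-0.0431  0.0164 -0.9989] gap 0.297 F [0.66 0.05 0.65]
[[-1.3, -0.1, 7.3, 0.1], [-1.3, -0.1, 7.3, 0.1], [-1.3, -0.1, 7.3, 0.1], [-1.3, -0.1, 7.3, 0.1]]
```

View pics/sc7.png

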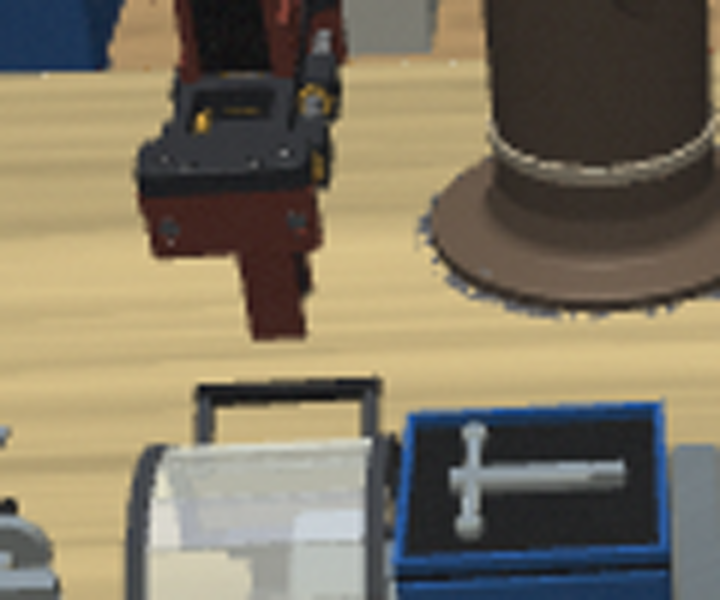

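View pics/tp7.png

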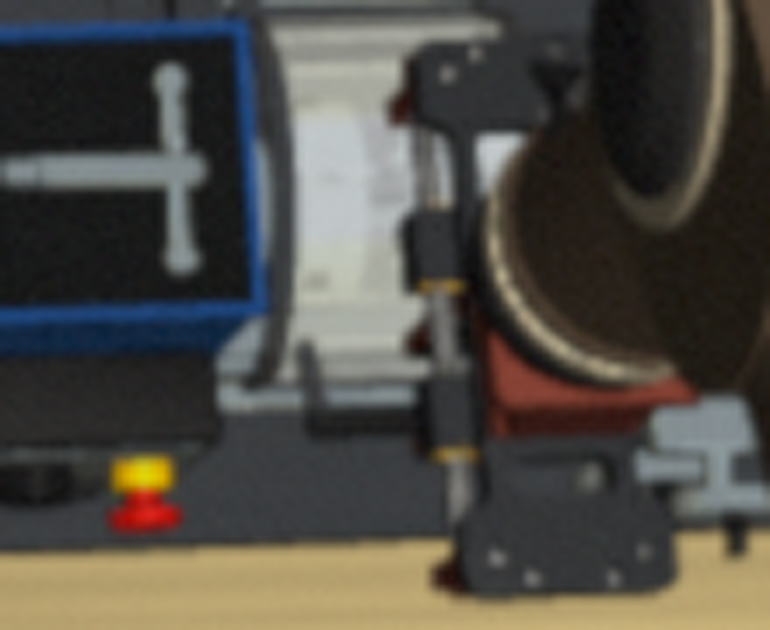

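The fingers are above the bar, between its posts (scene: finger (275,335), bar y≈390). The key is undisturbed. Lowering.

```bash
python3 -m inch '[[-2,0,7,0],[-2,0,7,0],[-1,0,7,0],[0,0,5,0],[0,0,0,0]]'
python3 -c "
from h import *
plan([.5045,-.132,.183],90.3,4)
p,d=snap('scene');save('sc8',p,(130,130,250,230),6)"
```

```text
clock: 12.1
tool_pos: [0.5055, -0.1322, 0.2132]
tcp_rot: [0.701, 0.713, -0.009, -0.02]
force: [-0.3, 0.6, 0.2]
finger_gap: 0.298
now 12.1 [ 0.5055 -0.1322  0.2132] a 90.9 tilt [-0.0398  0.0153 -0.9991] gap 0.298 F [-0.31  0.55  0.24]
[[-0.1, 0.0, 7.5, 0.1], [-0.1, 0.0, 7.5, 0.1], [-0.1, 0.0, 7.5, 0.1], [-0.1, 0.0, 7.5, 0.1]]
```

View pics/sc8.png

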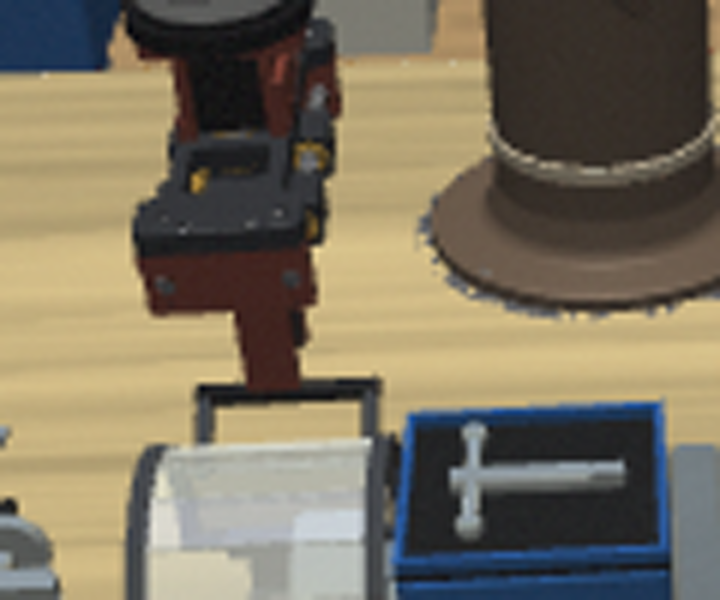

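The rear finger is just behind the bar at (272,385). Going down in small rows and watching the force.

```bash
python3 -m inch '[[0,0,6,0],[0,0,6,0],[0,0,5,0],[0,0,0,0]]'
python3 -m inch '[[0,0,5,0],[0,0,5,0],[0,0,4,0],[0,0,0,0]]'
python3 -c "
from h import *
plan([.5045,-.132,.183],90.3,1)
p,d=snap('scene');save('sc9',p,(130,130,250,230),6)"
```

```text
clock: 12.55
tool_pos: [0.5052, -0.1319, 0.1954]
tcp_rot: [0.701, 0.713, -0.008, -0.019]
force: [0.3, -0.2, -0.4]
finger_gap: 0.3
clock: 12.95
tool_pos: [0.5046, -0.1316, 0.1802]
tcp_rot: [0.701, 0.713, -0.008, -0.019]
force: [-0.1, 0.3, 0.1]
finger_gap: 0.299
now 12.95 [ 0.5046 -0.1316  0.1802] a 90.91 tilt [-0.0387  0.015  -0.9991] gap 0.299 F [-0.12  0.33  0.11]
[[-0.3, -0.2, -2.8, 0.6]]
```

View pics/sc9.png

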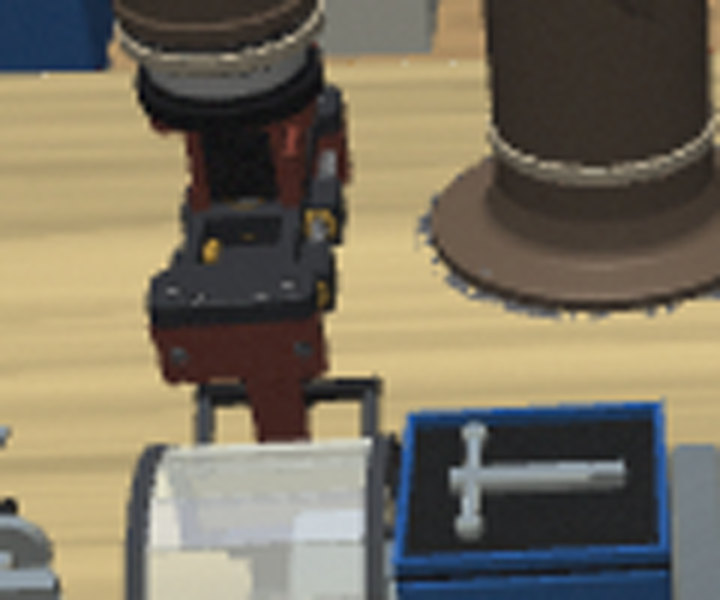

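The fingers straddle the bar with no force. Gripping moderately, so the bar can turn in the grip.

```bash
python3 -m inch '[[0,0,0,0],[0,0,0,0],[0,0,0,0],[0,0,0,0],[0,0,0,0]]' 0 15
cat >> h.py <<'E'
def arc(step,n,hold=None):
    "rows along guard arc; current TCP bar angle assumed from hinge; prints estimated angle"
    s=monitor.get_state();R=Ro.from_quat(s['tcp_rot']).as_matrix();p=np.array(s['tool_pos'])
    ref=np.load('grip.npy') # TCP at grip
    off=ref-np.array([-.1724,0,.0281]) # TCP pos for bar at hinge
    v=(p-off); th=np.degrees(np.arctan2(v[2],-v[0])); print('t',s['clock'],'guard est',round(th-9.26,2),'r mm',round(np.hypot(v[0],v[2])*1e3,1),'y',round(p[1],4),'gap',round(s['finger_gap'],3),'F',np.round(s['force'],1),'tilt',np.round(R[:,2],3))
    rows=[];q=p
    for i in range(n):
        a=np.radians(th+step*(i+1)); t=off+np.array([-.1747*np.cos(a),0,.1747*np.sin(a)]); rows.append(np.round(R.T@(t-q)*1e3,1).tolist()+[0]);q=t
    print(rows)
E
python3 -c "
from h import *
s=monitor.get_state();np.save('grip.npy',s['tool_pos']);arc(2.5,9)"
```

```text
clock: 13.5
tool_pos: [0.5032, -0.1316, 0.1807]
tcp_rot: [0.701, 0.712, -0.009, -0.02]
force: [0.3, -0.9, -1.2]
finger_gap: 0.115
t 13.5 guard est -0.0 r mm 174.7 y -0.1316 gap 0.115 F [ 0.3 -0.9 -1.2] tilt [-0.042  0.015 -0.999]
[[0.1, 1.1, -7.5, 0], [0.1, 1.4, -7.5, 0], [0.1, 1.7, -7.4, 0], [0.1, 2.1, -7.3, 0], [0.1, 2.4, -7.2, 0], [0.1, 2.7, -7.1, 0], [0.1, 3.0, -7.0, 0], [0.0, 3.3, -6.9, 0], [0.0, 3.6, -6.7, 0]]
```

The gap of 0.115 (10.1 mm) equals the bar's thickness. Lifting along the arc.

```bash
python3 -m inch '[[0,1,-5,0],[0,1.5,-7.5,0],[0,1.5,-7.5,0],[0,2,-7.5,0],[0,2,-7,0]]'
python3 -c "
from h import *
arc(2.5,9)
p,d=snap('scene');save('sc10',p,(130,110,250,230),6)"
```

```text
clock: 14.0
tool_pos: [0.5127, -0.1315, 0.2166]
tcp_rot: [0.701, 0.713, -0.01, -0.021]
force: [2.1, -0.1, -3.0]
finger_gap: 0.107
t 14.0 guard est 12.21 r mm 175.0 y -0.1315 gap 0.107 F [ 2.1 -0.1 -3. ] tilt [-0.044  0.016 -0.999]
[[-0.0, 3.0, -7.0, 0], [0.1, 2.9, -7.0, 0], [0.1, 3.2, -6.9, 0], [0.0, 3.5, -6.7, 0], [0.0, 3.8, -6.6, 0], [0.0, 4.1, -6.4, 0], [0.0, 4.4, -6.2, 0], [0.0, 4.7, -6.0, 0], [0.0, 4.9, -5.8, 0]]
```

View pics/sc10.png

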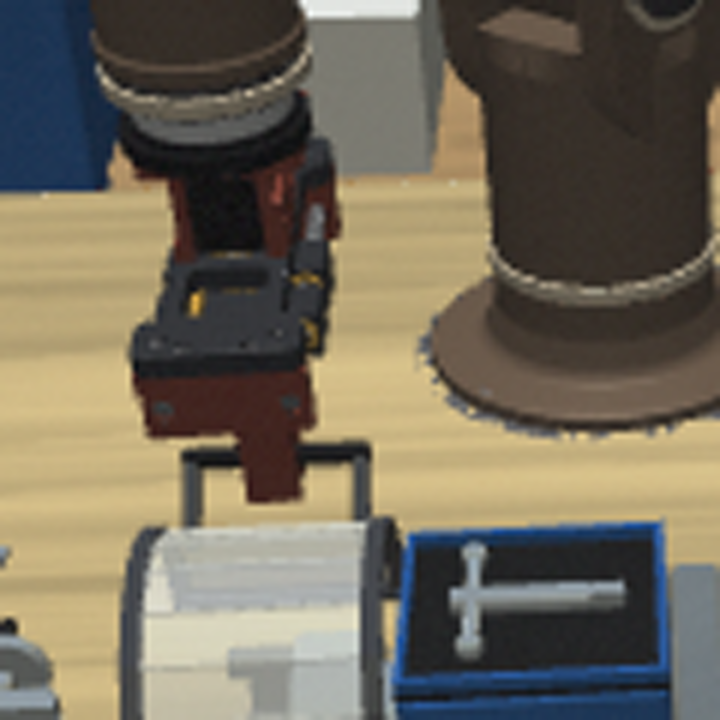

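The guard is rising in the grip (bar at y≈452, edge leaving the bed), and the force is small. Continuing.

```bash
python3 -m inch '[[0,3,-7,0],[0,3,-7,0],[0,3,-7,0],[0,3.5,-6.5,0],[0,4,-6.5,0],[0,4,-6.5,0]]'
python3 -c "
from h import *
arc(2.5,9)"
```

```text
clock: 14.65
tool_pos: [0.5364, -0.1313, 0.2605]
tcp_rot: [0.701, 0.713, -0.01, -0.021]
force: [0.7, 1.0, -3.5]
finger_gap: 0.109
t 14.65 guard est 28.53 r mm 176.1 y -0.1313 gap 0.109 F [ 0.7  1.  -3.5] tilt [-0.044  0.016 -0.999]
[[-0.3, 5.7, -5.3, 0], [0.0, 4.8, -5.9, 0], [0.0, 5.1, -5.7, 0], [-0.0, 5.3, -5.5, 0], [-0.0, 5.5, -5.2, 0], [-0.0, 5.8, -5.0, 0], [-0.0, 6.0, -4.7, 0], [-0.0, 6.2, -4.5, 0], [-0.0, 6.4, -4.2, 0]]
```

```bash
python3 -m inch '[[0,5.5,-5.5,0],[0,5,-6,0],[0,5,-5.5,0],[0,5.5,-5.5,0],[0,5.5,-5,0],[0,5.5,-4.5,0]]'
python3 -c "
from h import *
arc(2,4)"
```

```text
clock: 15.25
tool_pos: [0.5699, -0.1309, 0.2952]
tcp_rot: [0.701, 0.713, -0.012, -0.023]
force: [-3.5, 2.4, 2.1]
finger_gap: 0.107
t 15.25 guard est 44.19 r mm 177.5 y -0.1309 gap 0.107 F [-3.5  2.4  2.1] tilt [-0.05   0.016 -0.999]
[[-0.8, 6.5, -1.6, 0], [-0.0, 4.9, -3.6, 0], [-0.0, 5.0, -3.4, 0], [-0.0, 5.1, -3.3, 0]]
```

```bash
python3 -m inch '[[0,0,0,0],[0,0,0,0]]'
python3 -c "
from h import *
arc(2,4)
p,d=snap('scene');save('sc11',p,(120,90,260,230),5)
p,d=snap('top');save('tp11',p,(280,130,420,240),5)"
```

```text
clock: 15.45
tool_pos: [0.5711, -0.1309, 0.2962]
tcp_rot: [0.701, 0.713, -0.011, -0.023]
force: [-4.4, 1.1, 2.3]
finger_gap: 0.108
t 15.45 guard est 44.71 r mm 177.5 y -0.1309 gap 0.108 F [-4.4  1.1  2.3] tilt [-0.049  0.016 -0.999]
[[-0.8, 6.6, -1.5, 0], [-0.0, 4.9, -3.6, 0], [-0.0, 5.1, -3.4, 0], [-0.0, 5.2, -3.2, 0]]
```

View pics/sc11.png

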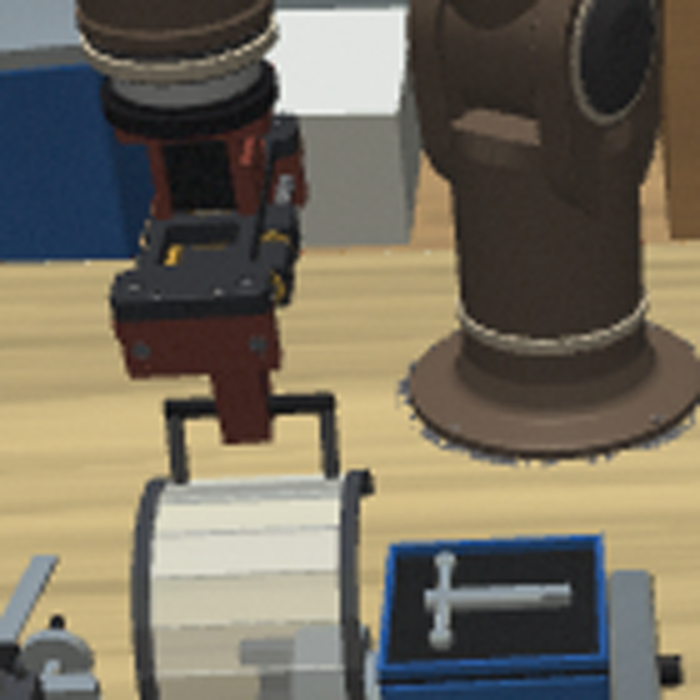

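View pics/tp11.png

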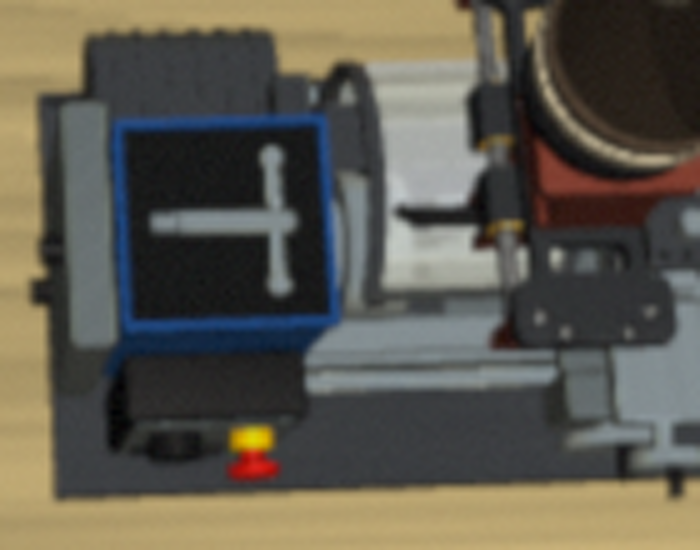

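```bash
python3 - <<'E'
from h import *
L=np.array([.597,-.021,0])-np.array([0.001*-1,.110,0]) # approx lathe origin
L=np.array([.598,-.131,0]);
for th in (40,42,44,46,48,50,52):
    a=np.radians(th+9.26);c=L+[.078-.1747*np.cos(a),0,.170+.1747*np.sin(a)]
    o=[]
    for s in(-.04,.04):
        X=c+[0,s,0]; u=proj('scene',X);w=proj('top',X);o+=[(u-[120,90]+.5)*5,(w-[280,130]+.5)*5]
    print(th,c.round(4),np.round(o).astype(int).tolist())
# depth at bar in scene
d=np.load('scene.npz')['d']
for u,v in((156,171),(158,171),(180,170),(184,170)):
    for dv in(-1,0,1): print(u,v+dv,world('scene',u,v+dv,d=d[v+dv,u]).round(4))
E
```

```text
40 [ 0.562  -0.131   0.3024] [[165, 413], [579, 239], [332, 407], [408, 242]]
42 [ 0.5667 -0.131   0.3063] [[162, 410], [581, 227], [331, 405], [409, 230]]
44 [ 0.5715 -0.131   0.31  ] [[159, 409], [583, 215], [329, 403], [411, 218]]
46 [ 0.5764 -0.131   0.3136] [[157, 407], [584, 202], [327, 401], [412, 205]]
48 [ 0.5815 -0.131   0.3169] [[154, 406], [586, 190], [326, 400], [413, 193]]
50 [ 0.5867 -0.131   0.3202] [[151, 406], [587, 177], [324, 400], [414, 180]]
52 [ 0.592  -0.131   0.3232] [[149, 406], [588, 164], [322, 400], [414, 167]]
156 170 [ 0.5742 -0.1591  0.3144]
156 171 [ 0.5729 -0.1598  0.311 ]
156 172 [ 0.5764 -0.1594  0.3102]
158 170 [ 0.5719 -0.155   0.3129]
158 171 [ 0.576  -0.1545  0.3125]
158 172 [ 0.5754 -0.155   0.3095]
180 169 [ 0.575  -0.1026  0.3153]
180 170 [ 0.5712 -0.1035  0.3105]
180 171 [ 0.577  -0.1029  0.311 ]
184 169 [ 0.573  -0.0936  0.3138]
184 170 [ 0.5732 -0.0938  0.3113]
184 171 [ 0.5717 -0.0943  0.3077]
```

In the top view the bar's left end is at crop (400,213), which gives 44° on the arc model. Scene depth gives 43–44° and the TCP estimate is 44.7°, so they agree. About 6° more is needed.

```bash
python3 -m inch '[[0,4,-3,0],[0,4,-3,0],[0,4,-3,0],[0,3,-2,0],[0,0,0,0],[0,0,0,0]]'
python3 -c "
from h import *
arc(2,1)
p,d=snap('scene');save('sc12',p,(120,90,260,230),5)
p,d=snap('top');save('tp12',p,(280,130,420,240),5)"
```

```text
clock: 16.15
tool_pos: [0.5868, -0.1307, 0.3071]
tcp_rot: [0.701, 0.713, -0.012, -0.023]
force: [-3.6, 1.0, 2.9]
finger_gap: 0.107
t 16.15 guard est 50.87 r mm 178.2 y -0.1307 gap 0.107 F [-3.6  1.   2.9] tilt [-0.049  0.016 -0.999]
[[-1.0, 7.1, -0.3, 0]]
```

View pics/sc12.png

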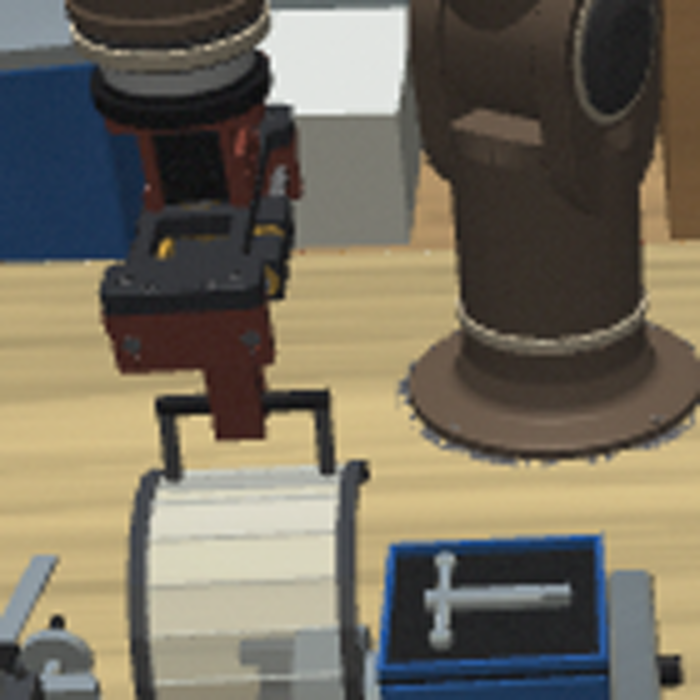

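View pics/tp12.png

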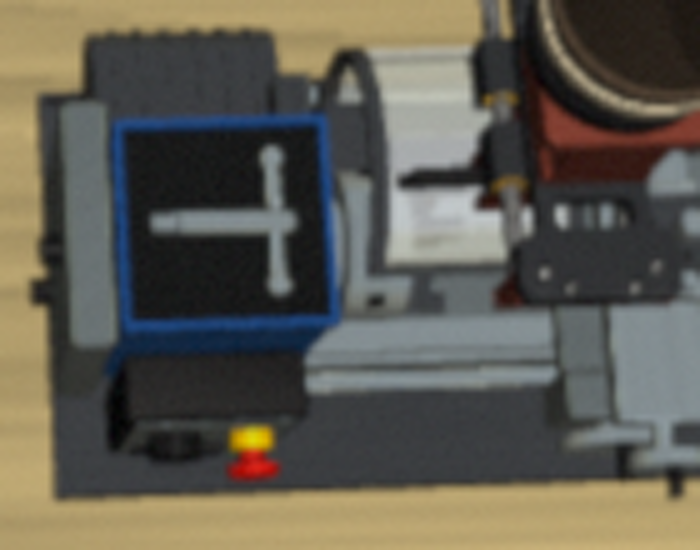

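The bar's left end in the top view is at about (405,180), which fits 50°. I'll let it settle and take numeric checks of guard and key before handing in.

```bash
python3 -m inch '[[0,0,0,0],[0,0,0,0],[0,0,0,0],[0,0,0,0],[0,0,0,0]]'
python3 - <<'E'
from h import *
arc(1,1); p,d=snap('top'); arc(1,1)
for u in(364,367,370):
    g=255-p[155:176,u].astype(float).mean(1); w=np.clip(g-np.percentile(g,60),0,None)
    v=(w*np.arange(155,176)).sum()/w.sum()
    best=min(np.arange(40,60,.2),key=lambda t:abs(proj('top',[.598+.078-.1747*np.cos(np.radians(t+9.26)),-.11,.170+.1747*np.sin(np.radians(t+9.26))])[1]-v))
    print('guard from top',u,round(v,2),best)
t=world('top',280+150/5-.5,130+222/5-.5,.21);h=world('top',280+297/5-.5,130+221/5-.5,.21)
print('key mid rel tray',(t+h)/2-[.597,-.021,.204],np.linalg.norm(t-h))
m=[(312,174),(320,174),(328,174),(334,162),(336,187)]
print([world('top',u,v,d=d[v,u])[2].round(4) for u,v in m])
s=monitor.get_state();print(np.abs(s['joint_vel']).max())
E
```

```text
clock: 16.75
tool_pos: [0.5865, -0.1308, 0.3069]
tcp_rot: [0.701, 0.713, -0.012, -0.023]
force: [-3.6, 1.0, 3.0]
finger_gap: 0.107
t 16.75 guard est 50.75 r mm 178.2 y -0.1308 gap 0.107 F [-3.6  1.   3. ] tilt [-0.049  0.016 -0.999]
[[-0.9, 4.5, 1.3, 0]]
t 16.8 guard est 50.75 r mm 178.2 y -0.1308 gap 0.106 F [-4.   1.4  3.3] tilt [-0.049  0.015 -0.999]
[[-0.9, 4.5, 1.3, 0]]
guard from top 364 165.33 50.00000000000014
guard from top 367 165.31 50.00000000000014
guard from top 370 165.27 50.00000000000014
key mid rel tray [0.00034466 0.00109939 0.006     ] 0.07497149161928998
[np.float64(0.213), np.float64(0.2132), np.float64(0.214), np.float64(0.2128), np.float64(0.2158)]
0.0016067969499774964
```

```bash
python3 -c "
from bench import job
print(job.close_job())"
```

```text
the job is handed in; nothing more can be done
None
```

The grey chuck key is lying flat in the tool tray, let go, and I handed the job in at about 16.8 s with the gripper still holding the guard at 50°. No verdict was reported.

**Key:** In the last top picture its middle is within about 1 mm of the tray's centre. Depth readings put the tops of its shaft and balls at 213–216 mm. A level key should read about 216 mm there, and the shortfall is within the camera's error. The length measured in the tray was 75 mm instead of 72 mm; I put that down to pixel error.

**Guard:** The top camera gives 50.0° and the arm's own position gives 50.75°. It was still (fastest joint 0.002 rad/s), pinched at about 15 N with a 4–5 N wrist load. The grip point ended 178.2 mm from the estimated hinge, against a nominal 174.7 mm. That suggests a small slip or a hinge error of about 3 mm, worth about a degree at most and well inside the ±5°.

**Other things:** I touched nothing else on the bench on purpose, but I did not re-measure where the other things stand at the end.

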